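Load the leak tester and hold its bayonet bell locked

TASK

Load the leak tester: stand the wider steel cup upright in the tester's round well and let go, then stand the narrower cup inside it and let go. Then put the metal bell over them with its two lugs in the collar's notches, push it down against the spring and twist it clockwise (seen from above) about a quarter turn to the stop. Finish while still gripping the bell and holding it pressed in and fully turned; leave the other things on the bench alone.

Things in the scene. Friction and masses are not known exactly. Their poses are not given: they have to be found in the camera images.
- well (a point): Centre of the floor of the leak tester's well, 30 mm above the bench; z up, x and y turn with the fixed tester. Well: thin steel ring, inner radius 26 mm, outer 28.5, rim 18 mm above this floor. Round a channel outside it (dark sprung ring, radii 30 to 44, top 16 mm above this floor at rest) runs the collar. Tester base: white, round, radius 62, 30 mm high.
- collar (a point): Centre of the steel bayonet collar's top, 22 mm above the well floor. Collar: ledge 6 mm thick, inner radius 36.5 mm, outer 52, with two notches for the bell's lugs, at this frame's +x and -x (open 8 mm or more each side of the x axis, along the rim). The bell goes in with its x along this x, either way round. At each notch's clockwise end a small dark dog of the sprung ring is pushed round by the lug.
- box (a point): Centre of the top of the tester's white gauge box, fixed to the base on its +x side: 85 mm along x, 110 along y, top 46 mm above the bench, centre 103 mm from the well axis.
- wide_cup_mid (a point): Centre (half-way up) of the wider open steel cup: outer radius 23 mm, height 50, wall 2.5, floor 3 thick, about 90 g; z up. Standing in the well its centre is 25 mm above the well floor, it has 3 mm clearance all round and stands 32 mm proud of the well's rim.
- narrow_cup_mid (a point): Centre (half-way up) of the narrower, taller open steel cup: outer radius 17 mm, height 72, wall 2.5, about 80 g; z up. It fits in the wider cup with 3.5 mm clearance all round; there its centre is 39 mm above the well floor and it stands 25 mm proud of the wider cup's rim.
- bell_grip (a point): Centre of the black bar handle on top of the aluminium bell: bar 50 mm long along the bell's x, 12 mm thick along y, 28 mm high, its lower edge on the bell's flat top. It is 96 mm above the bell's lower rim. z up. Bell about 280 g.
- bell_rim (a point): Centre of the bell's open lower rim (bell: upturned cup, radius 34.5 mm outside, 31.5 inside, 82 high, 110 with handle). Two lugs at the rim on the bell's +x and -x, in line with the bar: 8 mm wide, 6 high, reaching 42 mm from the axis. On the sprung ring the rim is 16 mm above the well floor; to turn, push it in to under 10 mm above it (bottoms at 6; about 7 is good).
- seat (a joint): How far the sprung ring is pressed down, m: 0 at rest, 0.010 bottomed; needs 4.5 N at first, 9 N at the bottom. The lugs pass under the ledge from 0.006 on; once turned they are caught there.
- rotor (a joint): How far the sprung ring is turned clockwise (from above) by the bell, rad: 0 at rest, stop at 1.4. A spring resists (0.06 N m at 0, 0.14 at the stop, plus friction) and turns it back if let go. From the middle of the notch the bell turns 1.4 to 1.6 rad to reach the stop.
- flask: Bystander: closed white plastic bottle, radius 28 mm, 120 mm high, origin at its underside.
- tape: Bystander: cardboard ring, outer radius 45 mm, 22 mm high, origin at its underside.
- tin: Bystander: small closed plastic box, 64 x 44 x 23 mm, origin at its underside.
There are look-alikes about, which are no part of the job. What is shaped like the part that bears bell_grip but red is not meant.

How it is judged (in metres and radians):
On the way, in this order (a step that is already met when the one before it is completed fails the run):
1. the wider cup stands upright on the floor of the well, let go (horizontal distance between wide_cup_mid and well below 0.006 m and z of wide_cup_mid in the frame of well between 0.021 and 0.029 m and angle between wide_cup_mid's own z axis and vertical below 0.12 rad and contact force between the fingers and wide_cup below 0.3 N), for 0.2 s.
2. the narrower cup stands upright inside the wider one in the well, let go (horizontal distance between wide_cup_mid and well below 0.006 m and z of wide_cup_mid in the frame of well between 0.021 and 0.029 m and angle between each of wide_cup_mid, narrow_cup_mid's own z axis and vertical below 0.12 rad and horizontal distance between narrow_cup_mid and well below 0.01 m and z of narrow_cup_mid in the frame of well between 0.034 and 0.043 m and contact force between the fingers and narrow_cup below 0.3 N), for 0.2 s.
3. the bell is over the cups, its lugs in the notches, pushed down against the spring (horizontal distance between bell_rim and well below 0.005 m and angle between bell_rim's own z axis and vertical below 0.08 rad and z of bell_rim in the frame of well below 0.0125 m and value of joint seat above 0.005 m), for 0.1 s.
4. the bell is twisted clockwise nearly to the stop (horizontal distance between bell_rim and well below 0.005 m and angle between bell_rim's own z axis and vertical below 0.08 rad and z of bell_rim in the frame of well below 0.0125 m and value of joint seat above 0.0045 m and value of joint rotor above 1.15 rad), for 0.2 s.
At the end, for the whole second after the job is handed in: Fingers grip the bell (over 2 N); it is upright (0.08 rad), within 5 mm of the well axis, seat over 4.5 mm, rotor over 1.15 rad; wide cup upright on the well floor, narrow cup upright inside it (within 6 and 10 mm of the axis, heights within 4 mm) (all of step 4 and horizontal distance between wide_cup_mid and well below 0.006 m and z of wide_cup_mid in the frame of well between 0.021 and 0.029 m and angle between each of wide_cup_mid, narrow_cup_mid's own z axis and vertical below 0.12 rad and horizontal distance between narrow_cup_mid and well below 0.01 m and z of narrow_cup_mid in the frame of well between 0.034 and 0.043 m and contact force between the fingers and bell above 2 N); the arm keeps its last pose, push and grip.
It fails at once if a bystander is disturbed (moved over 30 mm) (distance of any of flask, tape, tin from where it was at the start of the episode above 0.03 m).
It also fails if it takes over 70 s, if anything falls off the work surface, if the arm or the gripper's body presses on something with over 40 N, if the wrist force passes 120 N, or if a joint passes its speed limit or range.

ROBOT

A 7-joint arm with a two-finger parallel gripper is mounted at the origin on the work surface. World frame = base frame: x ahead of the robot, y to its left, z up, the work surface at z = 0. Lengths are in mm, angles in rad, forces in N, time in s.
With the tool pointing down it reaches from about 400 to 925 mm from the base axis. Payload 5.6 kg.
Tool frame: the origin (TCP) lies between the finger pads; the fingertips stand 25 mm ahead of it and the grasp point (between the pads) lies 6 mm ahead of it; y points along the fingers, x is the direction in which the jaws open and shut, and the axes are right-handed (so a half turn about y gives the same grasp; the last joint's range is limited). The gripper opens to 85 mm and grips with 20 to 120 N. Pads are 22 mm wide; open, the fingers measure 114 mm over their backs; the gripper's body (76 mm by 85 mm) begins 54 mm behind the grasp point. The pads swing forward as they close: fully open they stand 13 mm farther back than shut.
Start: joints at [-1.326, 0.468, -0.012, 1.603, 0.006, 1.071, -0.056], TCP at [184.538, 623.26, 256.29] pointing down, gripper open.
Joint ranges: [-2.53, 2.53], [-0.31, 2.02], [-1.57, 1.55], [0.28, 2.44], [-1.29, 4.43], [0.15, 1.84], [-2.92, 2.92]. Speed limits (rad/s): [2.57, 2.57, 3.14, 3.14, 3.14, 3.14, 3.14].

INTERFACE

Orientations are given as a unit quaternion [w, x, y, z].
In Python, from plant import manip gives the robot as it stands. Calls block until the motion is done:
- manip.move_pose(position, orientation): joint-space move of the TCP to a pose.
- manip.move_l(position, v=150, rotation=None, f_stop=None): straight line of the TCP; rotation=None keeps the orientation; v is the mean speed in mm/s. With f_stop (N) it stops when the force on the tool has changed by that much, and returns True; else False.
- manip.movej(angles): joint-space move.
- manip.move_gripper(opening, effort=None): finger opening in mm; effort is the grip in N (None keeps the last); returns when the fingers have stopped.
- manip.wait(seconds).
- manip.inverse_kinematics(position, orientation): joint angles nearest the present ones, or None.
- manip.sense(): the state.
- manip.get_image(name): name is "scene" or "top"; returns the picture (400x640x3 uint8, red, green, blue); there is no depth.
- manip.calibration(name): a dict with "fx", "fy", "cx", "cy" (pixels), "position" and "rotation" of the camera in the world. Camera axes: x right, y up, looking along -z (the intrinsics and any distortion apply to the point x, -y, -z); pixel columns grow to the right and rows downward; lengths in mm; the calibration is good to about 2 mm. A picture is of the moment at which its call begins. calibration takes no time and is no camera call.
A pose or a line that the arm cannot do raises manip.IKError and nothing moves.
- manip.hand_in(): hands the job in, once; it reports no verdict.
Trained networks look in the newest picture that a camera, given by its name, has taken for a name from the list of things; names that differ only in an ending like _2 or _b are one class to them, and where a whole thing is asked for, a point or a joint stands for the part that bears it (a point fixed in the world has none). Each returns a list of dicts, best first, with "conf" (0 to 1); they miss things now and then, are a little off and sometimes report something else, mostly with a low value. They report only what shows in the picture. A call takes as long as a camera call. They do not tell look-alikes from the thing itself.
- manip.silhouettes(query, camera): "region" (400x640 bool, what is visible of it) and "at" ([column, row] in pixels, amid what is visible of it).
The state is a dict: "time": time; "qpos": joint angles; "qd": joint speeds; "tau": joint torques, N m; "tool_pos": TCP position; "tcp_rot": TCP orientation; "contact_force": force on the tool from outside, world axes, zero at the start; "torque": the same for the moment, N m; "grip_width": finger opening in mm.
Only numpy, scipy, OpenCV 4.12 (cv2) and the standard library are available. Lean on these libraries where they do the work, as an engineer would, in place of code of your own. Each camera call takes 0.05 s, during which the arm holds its last target.

## Working session

There is one attempt and no reset: what is moved stays moved. The work goes in short steps, each a Python script; the robot and the scene stay as the last script left them, time stands still between calls to the robot, and variables do not carry over. Pictures are saved under pics/ and viewed, and the job is handed in when it is done.

```bash
ls; mkdir -p pics; python3 - <<'E'
from plant import manip
import cv2
for n in ("scene","top"):
    im=manip.get_image(n); cv2.imwrite(f"pics/{n}0.png",im[:,:,::-1])
    print(n,manip.calibration(n))
print(manip.sense())
E
```

```text
pics
scene {'fx': 393.3903665248417, 'fy': 393.3903665248417, 'cx': 315.16284277477104, 'cy': 204.0104844285394, 'position': array([1217.44159856, -121.09428151,  788.53154062]), 'rotation': array([0.69787593, 0.2717325 , 0.24811904, 0.61446527])}
top {'fx': 399.54553345090466, 'fy': 399.54553345090466, 'cx': 321.618047652461, 'cy': 201.18088819877033, 'position': array([ 499.48686215,  -53.31605448, 1177.3056172 ]), 'rotation': array([ 0.71116194,  0.02391891, -0.01815572, -0.70238661])}
{'time': 0.1, 'qpos': array([-1.32598693,  0.46831483, -0.01159516,  1.60356506,  0.00600154,
        1.07140701, -0.05627569]), 'qd': array([ 1.46393048e-03, -1.63164159e-03,  9.99790234e-05, -2.74903402e-03,
       -8.51826010e-04, -5.07478393e-04,  1.31964909e-03]), 'tau': array([ 1.59826075e-03, -5.33524489e+01,  2.17789173e-02, -2.51966786e+01,
        1.15188697e-02,  4.30600063e-03,  4.77170158e-05]), 'tool_pos': array([184.43345054, 622.78264374, 255.40298574]), 'tcp_rot': array([-0.56616046,  0.56693075,  0.42267151, -0.42355714]), 'contact_force': array([-0.53967072, -0.10058591, -0.46029496]), 'torque': array([ 0.0751755 , -0.0011247 , -0.01230509]), 'grip_width': 85.45418509098761}
```

View pics/scene0.png

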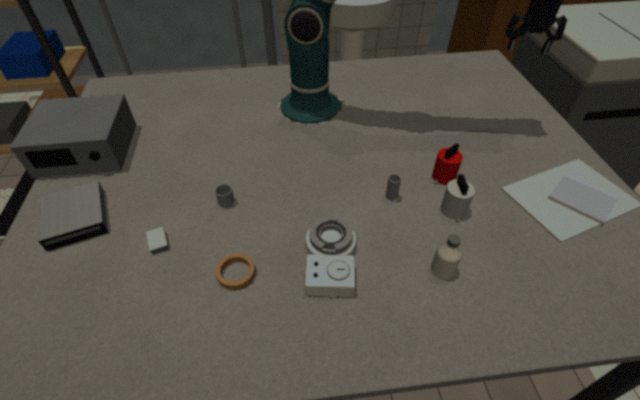

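View pics/top0.png

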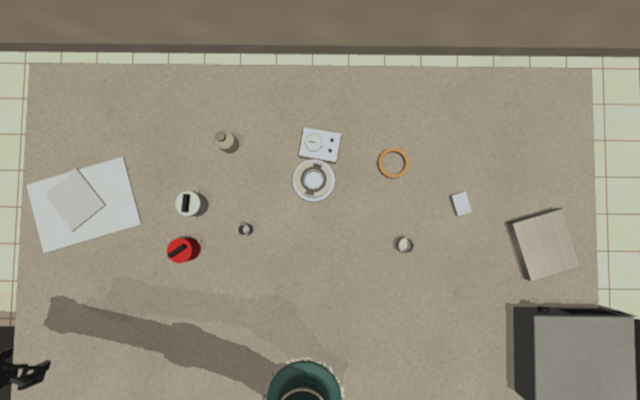

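The scene picture shows the tester at (330,255), a wide cup at (225,196) and a narrow cup at (393,187). The bell is at (458,198), the red look-alike at (447,165), the flask at (446,258), the tape at (236,271) and the tin at (157,240).
The top picture shows the well at (314,181), wide cup (404,244), narrow cup (246,229), bell (188,204) and red look-alike (181,250).

```bash
cat > h.py <<'E'
import numpy as np, cv2
from scipy.spatial.transform import Rotation as R
from plant import manip
def rot(q): return R.from_quat([q[1],q[2],q[3],q[0]]).as_matrix()
CAL={n:manip.calibration(n) for n in("scene","top")}
def proj(n,P):
    c=CAL[n]; p=rot(c['rotation']).T@(np.asarray(P,float)-c['position']); 
    return np.array([c['cx']+c['fx']*p[0]/-p[2], c['cy']+c['fy']*(-p[1])/-p[2]])
def ray(n,uv):
    c=CAL[n]; d=np.array([(uv[0]-c['cx'])/c['fx'],-(uv[1]-c['cy'])/c['fy'],-1.]); d=rot(c['rotation'])@d
    return c['position'],d/np.linalg.norm(d)
def atz(n,uv,z):
    o,d=ray(n,uv); return o+d*(z-o[2])/d[2]
def tri(uv1,uv2):
    o1,d1=ray("scene",uv1);o2,d2=ray("top",uv2)
    A=np.stack([d1,-d2],1); t=np.linalg.lstsq(A,o2-o1,rcond=None)[0]
    a=o1+t[0]*d1;b=o2+t[1]*d2; return (a+b)/2,np.linalg.norm(a-b)
def quat(yaw):
    # tool y down; tool x (jaws) at angle yaw in world
    x=np.array([np.cos(yaw),np.sin(yaw),0]);y=np.array([0,0,-1.]);z=np.cross(x,y)
    q=R.from_matrix(np.stack([x,y,z],1)).as_quat(); return [q[3],q[0],q[1],q[2]]
E
python3 - <<'E'
from h import *
s=manip.sense(); print(rot(s['tcp_rot']).round(3))
for n in("scene","top"): manip.get_image(n)
D={}
for q in ["wide_cup_mid","narrow_cup_mid","bell_grip","flask","tape","tin","seat","collar","well","box"]:
    for n in("scene","top"):
        try: r=manip.silhouettes(q,n)
        except Exception as e: print(q,n,e); continue
        for k,x in enumerate(r[:4]):
            ys,xs=np.nonzero(x['region']); print(q,n,round(x['conf'],2),np.round(x['at'],1),len(xs),[xs.min(),xs.max(),ys.min(),ys.max()])
            D[f"{q}|{n}|{k}"]=x['region']
np.savez_compressed("sil0.npz",**D)
a=cv2.imread("pics/scene0.png"); b=cv2.imread("pics/top0.png")
c1=cv2.resize(a[130:310,200:400],(800,720))[:600]
cv2.imwrite("pics/c_tester_scene.png",cv2.resize(a[205:305,290:380],(540,600),interpolation=cv2.INTER_CUBIC))
cv2.imwrite("pics/c_tester_top.png",cv2.resize(b[120:210,280:360],(533,600),interpolation=cv2.INTER_CUBIC))
tiles=[a[130:230,420:490],a[165:215,200:250],a[165:215,370:420],b[180:270,160:230],b[225:265,385:425],b[210:250,226:266]]
cv2.imwrite("pics/c_tiles.png",np.vstack([np.hstack([cv2.resize(t,(260,290),interpolation=cv2.INTER_CUBIC) for t in tiles[i:i+3]]) for i in(0,3)]))
E
```

```text
[[ 0.284 -0.    -0.959]
 [ 0.959 -0.002  0.284]
 [-0.002 -1.    -0.   ]]
wide_cup_mid scene 0.77 [224.5 195.3] 363 [np.int64(215), np.int64(235), np.int64(185), np.int64(207)]
narrow_cup_mid scene 0.69 [393.  188.7] 305 [np.int64(386), np.int64(400), np.int64(175), np.int64(200)]
narrow_cup_mid top 0.67 [244.3 229.4] 156 [np.int64(237), np.int64(252), np.int64(224), np.int64(235)]
narrow_cup_mid top 0.24 [318.4 168.5] 2585 [np.int64(293), np.int64(340), np.int64(128), np.int64(201)]
bell_grip scene 0.88 [446.2 164.6] 841 [np.int64(433), np.int64(462), np.int64(144), np.int64(184)]
bell_grip scene 0.8 [458.7 197.1] 1091 [np.int64(440), np.int64(474), np.int64(175), np.int64(221)]
bell_grip top 0.93 [194.  204.5] 699 [np.int64(175), np.int64(208), np.int64(191), np.int64(218)]
bell_grip top 0.65 [186.6 248.8] 702 [np.int64(167), np.int64(200), np.int64(238), np.int64(263)]
flask scene 0.95 [447.9 255.7] 960 [np.int64(431), np.int64(461), np.int64(235), np.int64(279)]
flask top 0.79 [226.4 145.7] 418 [np.int64(214), np.int64(238), np.int64(130), np.int64(153)]
tape scene 0.77 [231.1 261
[... 873 characters left out ...]
64(340), np.int64(128), np.int64(201)]
collar top 0.32 [385.  169.8] 413 [np.int64(378), np.int64(408), np.int64(148), np.int64(178)]
collar top 0.21 [304.2 189.5] 241 [np.int64(301), np.int64(325), np.int64(165), np.int64(195)]
well scene 0.79 [329.4 260.3] 3582 [np.int64(305), np.int64(355), np.int64(217), np.int64(297)]
well scene 0.3 [393.6 186. ] 325 [np.int64(386), np.int64(401), np.int64(174), np.int64(200)]
well top 0.63 [313.9 166.6] 2624 [np.int64(292), np.int64(340), np.int64(128), np.int64(201)]
box scene 0.56 [329.1 260.4] 3687 [np.int64(305), np.int64(355), np.int64(217), np.int64(297)]
box top 0.94 [317.7 166.2] 2646 [np.int64(291), np.int64(339), np.int64(128), np.int64(201)]
```

View pics/c_tester_scene.png

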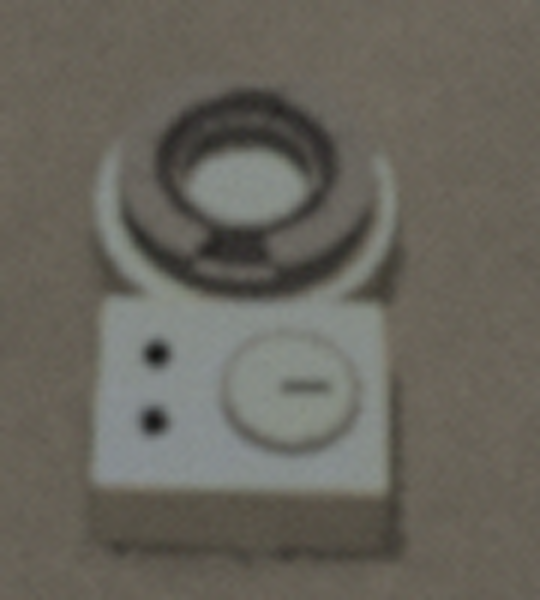

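View pics/c_tester_top.png

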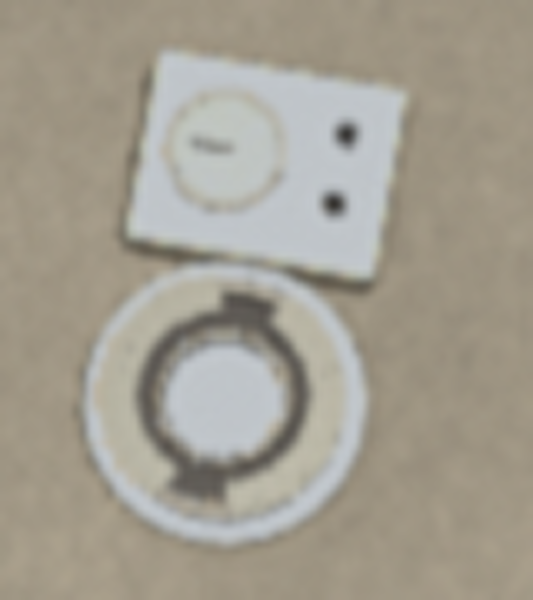

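View pics/c_tiles.png

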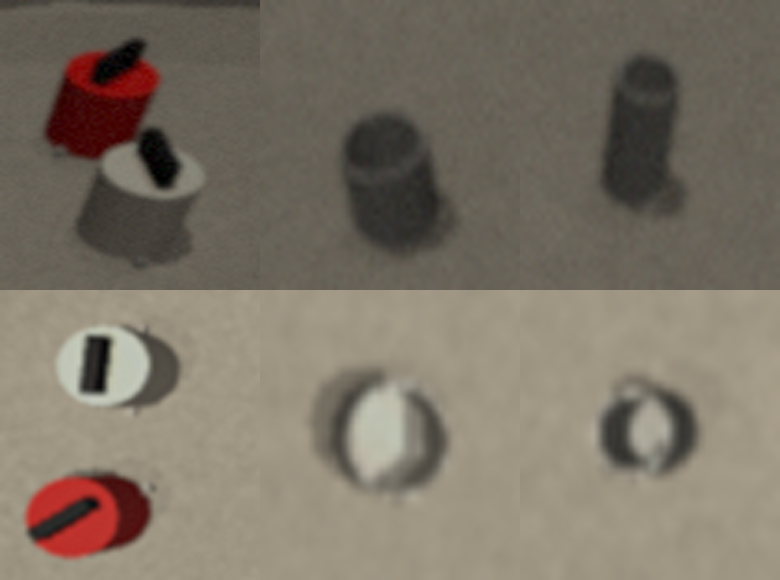

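The top crop shows the tester base centre near (313.9,180.5) px. The collar notches lie about 16° off image vertical, and the box about 9.5°, so the collar yaw differs from the box yaw. Candidates before the first reach:
- **Bell:** aluminium one at top (188,204), red one at (181,250). I choose the aluminium one.
- **Cups:** wide at top (404,244), narrow and tall at (246,229). I see no other cups.

Next I average frames for finer measurement.

```bash
python3 - <<'E'
from h import *
for n in("scene","top"):
    f=np.mean([manip.get_image(n).astype(np.float32) for _ in range(10)],0)
    np.save(n+"_avg.npy",f)
t=np.load("top_avg.npy")[:,:,::-1]; s=np.load("scene_avg.npy")[:,:,::-1]
def up(im,r0,r1,c0,c1,k,g=1.0,name=""):
    o=cv2.resize(im[r0:r1,c0:c1],None,fx=k,fy=k,interpolation=cv2.INTER_CUBIC)*g
    cv2.imwrite("pics/"+name,np.clip(o,0,255).astype(np.uint8))
up(t,156,206,288,340,11,1,"avg_top_t.png")
up(s,215,260,300,362,12,1.8,"avg_scene_t.png")
# bars, cups
A=[t[184:224,168:208],t[232:256,392:416],t[217:241,232:256],s[170:225,435:480],s[180:212,209:241],s[172:204,377:409]]
g=[1,1,1,1.7,1.7,1.7]
cv2.imwrite("pics/avg_tiles.png",np.vstack([np.hstack([np.clip(cv2.resize(A[i+j],(260,260),interpolation=cv2.INTER_CUBIC)*g[i+j],0,255).astype(np.uint8) for j in range(3)]) for i in(0,3)]))
E
```

```text
(no output)
```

View pics/avg_top_t.png

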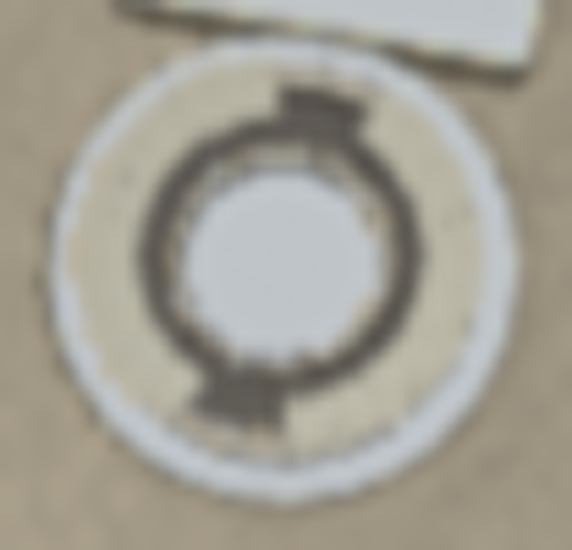

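View pics/avg_scene_t.png

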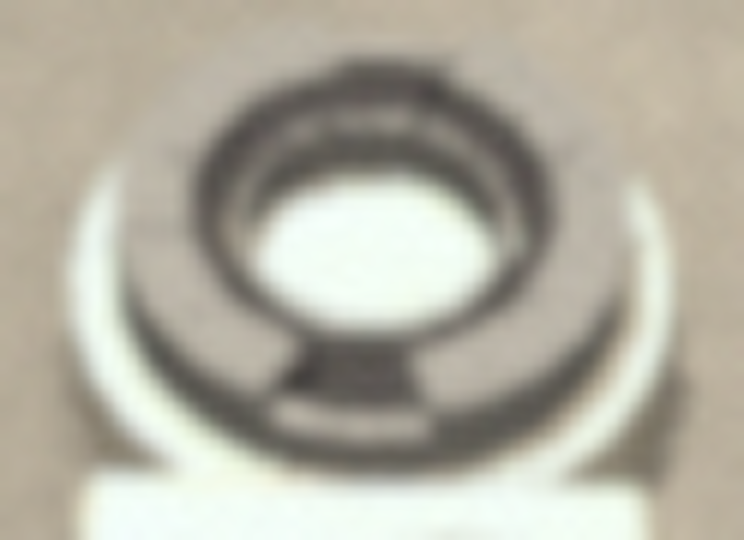

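View pics/avg_tiles.png

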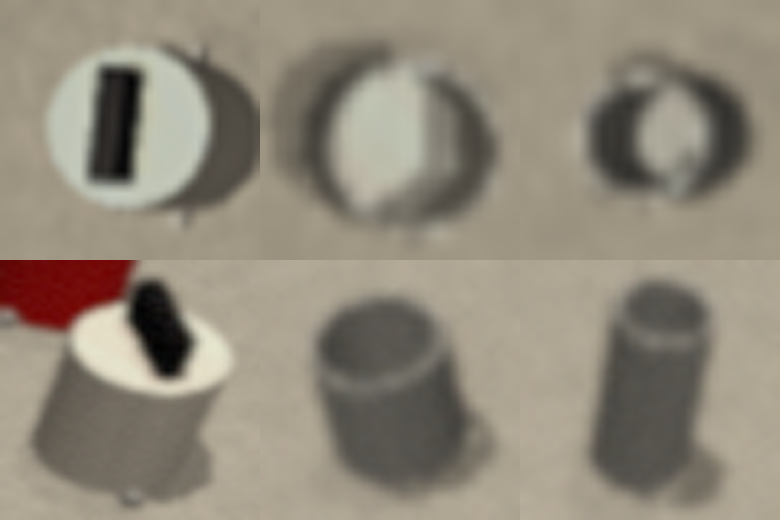

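```bash
cat > fit.py <<'E'
from h import *
from scipy.optimize import minimize
from scipy.ndimage import map_coordinates
TH=np.linspace(0,2*np.pi,240,endpoint=False)
def gimg(n,ch=None):
    f=np.load(n+"_avg.npy"); g=cv2.GaussianBlur(f.mean(2),(0,0),0.7)
    return g
G={n:gimg(n) for n in("scene","top")}
def projv(n,P):
    c=CAL[n]; p=(P-c['position'])@rot(c['rotation'])
    return np.stack([c['cx']+c['fx']*p[:,0]/-p[:,2], c['cy']-c['fy']*p[:,1]/-p[:,2]],1)
def samp(n,uv): return map_coordinates(G[n],[uv[:,1],uv[:,0]],order=1)
def score(n,x,y,z,r,sgn,th=TH,d=2.0):
    c=np.stack([np.cos(th),np.sin(th),0*th],1)
    o=samp(n,projv(n,[x,y,z]+(r+d)*c)); i=samp(n,projv(n,[x,y,z]+(r-d)*c))
    return np.mean(sgn*(i-o)) if sgn else np.mean(np.abs(i-o))
def fit(n,x0,y0,z,r,sgn,th=TH,w=12):
    f=lambda p:-score(n,p[0],p[1],z,r,sgn,th)
    best=min(((f((x0+a,y0+b)),x0+a,y0+b) for a in np.arange(-w,w+.1,1.5) for b in np.arange(-w,w+.1,1.5)))
    m=minimize(f,best[1:],method='Nelder-Mead'); return m.x.round(1),round(-m.fun,2)
E
python3 - <<'E'
from fit import *
P={'tester':(atz("top",(313.7,180.6),52)),'bell':atz("top",(188-.5,203.5),82),'wide':atz("top",(405.2,244.4),50),'narrow':atz("top",(246,229.5),72)}
for k,v in P.items(): print(k,v.round(1),np.hypot(*v[:2]).round())
x,y,_=P['tester']
for n in("top","scene"):
    for z in (50,52,54): print(n,'collar inner',z,fit(n,x,y,z,36.5,-1))
    print(n,'collar outer',fit(n,x,y,52,52,0))
print('base',fit("top",x,y,30,62,1), fit("top",x,y,30,62,1,th=np.linspace(np.pi/3,5*np.pi/3,200)))
x,y,_=P['bell']
for z in(76,82,88): print('bell',z,[fit(n,x,y,z,34.5,1) for n in G])
x,y,_=P['wide']
for z in(44,50,56): print('wide',z,[fit(n,x,y,z,23,0) for n in G],[fit(n,x,y,z,21.7,0) for n in G])
x,y,_=P['narrow']
for z in(66,72,78): print('narrow',z,[fit(n,x,y,z,17,0) for n in G],[fit(n,x,y,z,15.7,0) for n in G])
E
```

```text
tester [624.6 -20.6  52. ] 625.0
bell [553.8 325.1  82. ] 642.0
wide [ 448.1 -279.6   50. ] 528.0
narrow [484.3 164.1  72. ] 511.0
top collar inner 50 (array([629.6, -18.5]), np.float64(34.45))
top collar inner 52 (array([629.4, -18.6]), np.float64(34.55))
top collar inner 54 (array([629.2, -18.7]), np.float64(34.63))
top collar outer (array([621.4, -29.9]), np.float64(18.85))
scene collar inner 50 (array([625.2, -20.2]), np.float64(17.41))
scene collar inner 52 (array([626.8, -20.4]), np.float64(17.6))
scene collar inner 54 (array([628.4, -20.7]), np.float64(17.77))
scene collar outer (array([641.5, -22. ]), np.float64(24.01))
base (array([629.2, -18.7]), np.float64(24.69)) (array([630.8, -18.8]), np.float64(27.37))
bell 76 [(array([546.5, 328.2]), np.float64(19.66)), (array([555.6, 327.8]), np.float64(33.78))]
bell 82 [(array([552.1, 324.6]), np.float64(19.9)), (array([555.3, 325.9]), np.float64(33.88))]
bell 88 [(array([557.6, 320.9]), np.float64(20.03)), (array([555. , 323.9]), np.float64(33.83))]
wide 44 [(array([ 439.9, -284.3]), np.float64(12.49)), (array([ 445.9, -282.6]), np
[... 360 characters left out ...]
(array([ 446.7, -280.5]), np.float64(25.55))] [(array([ 451.6, -282.3]), np.float64(13.03)), (array([ 446.5, -279.5]), np.float64(32.54))]
narrow 66 [(array([479.7, 172.2]), np.float64(12.9)), (array([482.4, 171.7]), np.float64(27.19))] [(array([478.8, 173.4]), np.float64(13.05)), (array([484.7, 172.7]), np.float64(34.47))]
narrow 72 [(array([485.9, 169.6]), np.float64(12.95)), (array([488.6, 171.2]), np.float64(27.11))] [(array([484.9, 170.8]), np.float64(13.17)), (array([484.7, 171.4]), np.float64(34.29))]
narrow 78 [(array([492.2, 167.1]), np.float64(13.0)), (array([488.8, 170. ]), np.float64(27.06))] [(array([491.2, 168.3]), np.float64(13.28)), (array([484.7, 170.1]), np.float64(34.08))]
```

```bash
python3 - <<'E'
from fit import *
def tp(cx,cy,c0,r0,k): return (c0+(cx+.5)/k-.5, r0+(cy+.5)/k-.5)
a=atz("top",tp(323,115,288,156,11),48);b=atz("top",tp(240,398,288,156,11),48)
print('notch',a.round(1),b.round(1),'yaw',np.degrees(np.arctan2(*(a-b)[[1,0]])),'mid',((a+b)/2).round(1))
a=atz("top",tp(121,66,168,184,6.5),110);b=atz("top",tp(112,182,168,184,6.5),110)
print('bar',a.round(1),b.round(1),'yaw',np.degrees(np.arctan2(*(a-b)[[1,0]])),'mid',((a+b)/2).round(1),np.linalg.norm(a-b))
# dark angular profile around collar at several radii
for n,(x,y) in {"top":(629.3,-18.6),"scene":(626.8,-20.4)}.items():
    th=np.radians(np.arange(-180,180,2))
    for r in (39,41):
      v=samp(n,projv(n,[x,y,52]+r*np.stack([np.cos(th),np.sin(th),0*th],1)))
      dk=v<(np.median(v)+v.min())/2
      d=np.degrees(th)[dk]; print(n,r,d.round().astype(int))
for nm,p,z in (('wide',(446,-281.5),51),('narrow',(486,170.5),74),('tester',(628,-19.5),81),('bell',(554,325),111),('tester',(628,-19.5),147)):
    for y in (-180,-135,-90,-45,0,45,90,135):
        q=manip.inverse_kinematics([*p,z],quat(np.radians(y)))
        print(nm,y,None if q is None else q.round(2))
E
```

```text
notch [666.9 -29.   48. ] [593.2  -8.6  48. ] yaw -15.482405210906315 mid [630.  -18.8  48. ]
bar [578.6 319.8 110. ] [530.7 322.  110. ] yaw -2.557163645383879 mid [554.6 320.9 110. ] 48.027257617348475
top 39 [-180  -30  -28  -26  -24  -22  -20  -18  -16  -14  -12  -10   -8   -6
   -4   -2    0  150  152  154  156  158  160  162  164  166  168  170
  172  174  176  178]
top 41 [-180  -30  -28  -26  -24  -22  -20  -18  -16  -14  -12  -10   -8   -6
   -4   -2    0  152  154  156  158  160  162  164  166  168  170  172
  174  176  178]
scene 39 [-30 -28 -26 -24 -22 -20 -18 -16 -14 -12 -10  -8  -6  -4  -2   0]
scene 41 [-30 -28 -26 -24 -22 -20 -18 -16 -14 -12 -10  -8  -6  -4  -2   0   2]
wide -180 [-0.3   0.92  1.11  2.07 -1.1   0.92 -1.69]
wide -135 [-0.3   0.92  1.11  2.07 -1.1   0.92 -0.9 ]
wide -90 [ 0.05  0.64  0.57  2.06 -0.6   0.61 -0.54]
wide -45 [ 0.13  0.61  0.47  2.05 -0.49  0.59  0.15]
wide 0 [ 0.21  0.6   0.37  2.05 -0.38  0.57  0.84]
wide 45 [ 0.29  0.58  0.26  2.04 -0.28  0.55  1.53]
wide 90 [ 0.14  0.61  0.46  2.05 -0.48  0.58  2.5 ]
wide 135 [ 0.49  0.57  0.01  2.03 -0
[... 1052 characters left out ...]
]
bell -45 [-0.92  0.66  0.48  1.75 -0.39  0.83 -1.05]
bell 0 [-0.82  0.64  0.33  1.74 -0.27  0.81 -0.36]
bell 45 [-0.72  0.62  0.19  1.73 -0.15  0.8   0.33]
bell 90 [-0.62  0.62  0.05  1.72 -0.04  0.8   1.02]
bell 135 [-0.5   0.63 -0.11  1.72  0.09  0.8   1.7 ]
tester -180 [-0.83  1.02  1.34  1.79 -1.06  1.26 -2.33]
tester -135 [-0.83  1.02  1.34  1.79 -1.06  1.26 -1.54]
tester -90 [-0.54  0.65  0.73  1.78 -0.54  0.92 -1.15]
tester -45 [-0.52  0.64  0.7   1.78 -0.51  0.91 -0.38]
tester 0 [-0.45  0.61  0.59  1.77 -0.43  0.89  0.33]
tester 45 [-0.37  0.59  0.47  1.77 -0.34  0.87  1.04]
tester 90 [-0.29  0.57  0.37  1.76 -0.26  0.86  1.76]
tester 135 [-0.14  0.55  0.16  1.75 -0.12  0.84  2.43]
```

Measured positions, both views agreeing within about 3 mm at the stated heights:
- Well centre about (628,-19.5), bell (554,325), wide cup (446,-281.5), narrow cup (486,170.5).
- Bar yaw about -2.6°, notch span -31° to 0° including the dog.

I'll probe the well wall with closed fingers for a precise centre.

```bash
cat >> h.py <<'E'
def P(): return np.array(manip.sense()['tool_pos'])
def st(tag=""):
    s=manip.sense(); print(tag,"t%.2f"%s['time'],"pos",np.round(s['tool_pos'],1),"F",np.round(s['contact_force'],1),"T",np.round(s['torque'],2),"w%.1f"%s['grip_width'],"j7 %.2f"%s['qpos'][6]); return s
E
python3 - <<'E'
from h import *
manip.move_gripper(0,40)
c=[628,-19.5]
manip.move_pose([*c,200],quat(np.radians(90))); st("above")
manip.move_l([*c,85],v=200); st("85")
r=manip.move_l([*c,66],v=40,f_stop=6); st(f"in {r}")
if not r:
    out=[]
    cc=np.array(c,float)
    for k in range(2):
        for ax in (0,1):
            lim=[]
            for sg in (1,-1):
                t=np.array([*cc,66]); t[ax]+=sg*18
                r=manip.move_l(t,v=40,f_stop=5); p=P(); print(ax,sg,r,p.round(2)); lim.append(p[ax]); 
                manip.move_l([*cc,66],v=80)
            cc[ax]=np.mean(lim)
        print("centre",cc)
        if k==0 and np.abs(cc-c).max()<1.5: break
    np.save("well.npy",cc)
st("end")
E
```

```text
above t5.72 pos [628.1 -18.3 200. ] F [-0.7  0.3 -0.9] T [ 0.01 -0.03  0.03] w-0.2 j7 1.76
85 t6.45 pos [628.8 -19.6  85.8] F [0.  0.3 0.6] T [ 0.   -0.02  0.  ] w0.1 j7 1.82
in False t7.08 pos [628.  -19.6  65.9] F [0.8 0.3 0.4] T [ 0.02 -0.    0.01] w-0.3 j7 1.83
0 1 True [641.91 -19.5   65.39]
0 -1 True [612.71 -19.63  66.06]
1 1 True [626.85  -2.84  66.47]
1 -1 True [627.35 -36.44  66.49]
centre [627.30934308 -19.63660831]
end t10.10 pos [627.1 -18.3  65.6] F [ 0.3 -0.2  0.2] T [-0.06  0.03 -0.02] w0.3 j7 1.83
```

```bash
cat >> h.py <<'E'
D=np.radians
def center_grasp(c,z,y1,y2,zsafe,e1=20,e2=60,z1=None):
    z1=z1 or z
    manip.move_gripper(85,e1)
    manip.move_pose([*c,zsafe],quat(D(y1))); st("above")
    r=manip.move_l([*c,z1],v=150,f_stop=8); st(f"down {r}")
    if r: return False
    manip.move_gripper(5,e1); st("g1")
    manip.move_gripper(85)
    manip.move_l([*c,z1+ (0 if z1>=z else z-z1)],v=150,rotation=quat(D(y2))); 
    st("rot")
    manip.move_gripper(5,e2); st("g2"); return True
E
python3 - <<'E'
from h import *
c=P(); manip.move_l([c[0],c[1],200],v=250)
print(center_grasp([446,-281.5],51,45,-45,130))
E
```

```text
above t12.81 pos [ 447.7 -280.3  130.2] F [-0.1  0.1 -0.5] T [-0.03  0.02  0.01] w85.5 j7 1.68
down False t13.48 pos [ 446.6 -281.6   51.4] F [ 0.1 -0.   0.6] T [-0.07 -0.01 -0.05] w85.3 j7 1.77
g1 t13.93 pos [ 446.5 -281.8   51.9] F [-0.4  0.2  4.7] T [ 0.06  0.25 -0.02] w45.1 j7 1.77
rot t16.12 pos [ 446.  -281.5   51. ] F [-0.7  1.3  1.3] T [0.04 0.02 0.04] w84.8 j7 0.52
g2 t16.58 pos [ 446.  -281.6   51.5] F [-1.   1.2  6.6] T [ 0.2   0.24 -0.01] w44.3 j7 0.52
True
```

```bash
python3 - <<'E'
from h import *
manip.move_l([446,-281.5,160],v=250); st("lift")
w=np.load("well.npy")
manip.move_l([*w,160],v=300); st("over")
manip.move_l([*w,105],v=200)
st("105")
r=manip.move_l([*w,81],v=40,f_stop=5); st(f"ins {r}")
cv2.imwrite("pics/s1.png",cv2.resize(manip.get_image("scene")[150:300,230:430,::-1],(800,600),interpolation=cv2.INTER_CUBIC))
E
```

```text
lift t17.17 pos [ 445.9 -280.6  159.3] F [-0.1  0.3 -1.7] T [0.01 0.04 0.01] w44.6 j7 0.38
over t18.38 pos [626.1 -21.8 159.7] F [-0.1 -0.7 -1.2] T [ 0.06  0.04 -0.01] w44.3 j7 -0.16
105 t18.80 pos [626.9 -21.  105.2] F [ 1.5 -0.6 -0.3] T [-0.09 -0.07  0.06] w44.4 j7 -0.12
ins True t19.38 pos [627.  -19.3  81.6] F [-1.1  0.4  4.8] T [-0.01  0.15  0.02] w44.3 j7 -0.10
```

View pics/s1.png

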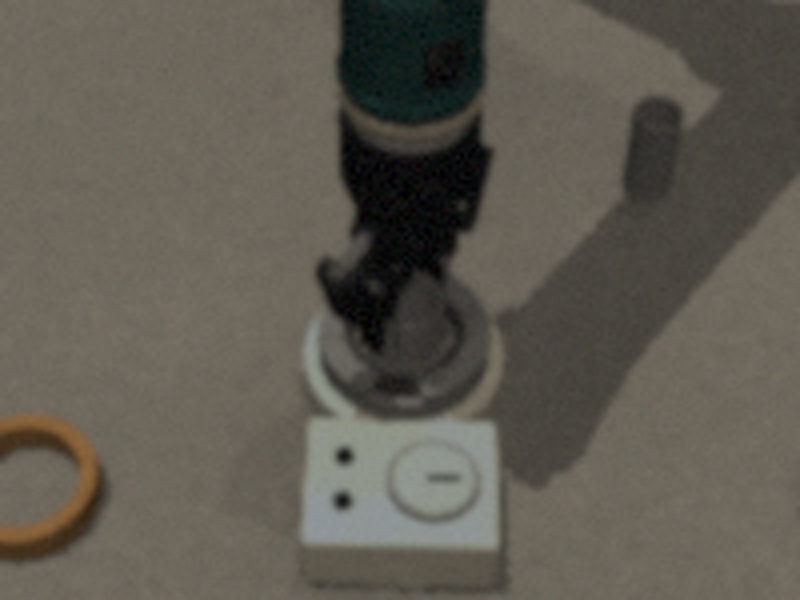

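The crop shows the wide cup held upright in the collar at about (415,320). The TCP stopped at z 81.6, which matches floor contact. Releasing.

```bash
python3 - <<'E'
from h import *
manip.move_gripper(85,20); manip.wait(0.25)
w=np.load("well.npy")
manip.move_l([*w,200],v=250); st("up")
cv2.imwrite("pics/s2.png",cv2.resize(manip.get_image("scene")[180:300,270:390,::-1],(600,600),interpolation=cv2.INTER_CUBIC))
# narrow: pre-center low then final grasp height
print(center_grasp([486,170.5],74,90,0,150,z1=55))
cv2.imwrite("pics/s3.png",cv2.resize(np.hstack([manip.get_image("scene")[150:270,300:460,::-1]]),(800,600),interpolation=cv2.INTER_CUBIC))
E
```

```text
up t20.79 pos [627.1 -19.3 200. ] F [ 0.5  0.8 -0.2] T [0.   0.02 0.05] w85.0 j7 -0.20
above t22.55 pos [486.5 169.9 150. ] F [-0.1 -0.2 -0.2] T [-0.01  0.03 -0.03] w85.1 j7 1.49
down False t23.33 pos [486.6 170.3  55.4] F [-0.9 -0.6 -0.2] T [-0.07  0.02 -0.02] w85.2 j7 1.60
g1 t23.85 pos [486.3 170.8  55.5] F [-0.2  0.6  5.4] T [0.11 0.23 0.04] w33.8 j7 1.60
rot t26.12 pos [486.  170.5  74. ] F [-0.6  0.1 -0.5] T [-0.01  0.01 -0.04] w85.1 j7 0.34
g2 t26.65 pos [485.9 170.4  74.2] F [-2.4  0.2  4.9] T [-0.08  0.47  0.06] w32.3 j7 0.34
True
```

View pics/s2.png

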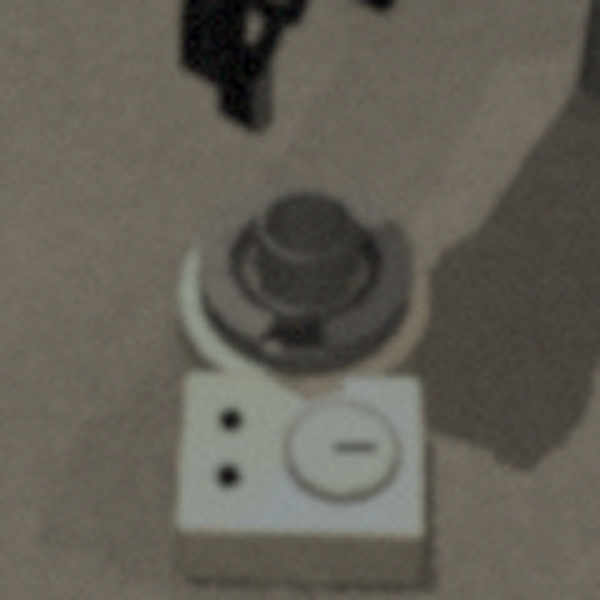

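View pics/s3.png

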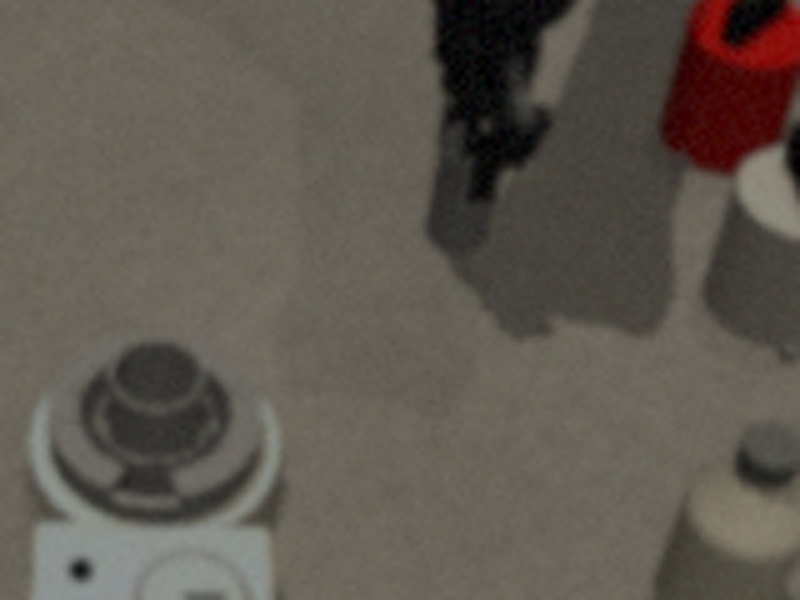

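The wide cup stands upright in the well (s2: rim about (307,225)). The narrow cup is held upright (s3: about (462,200)). Now inserting it.

```bash
python3 - <<'E'
from h import *
manip.move_l([486,170.5,190],v=250); st("lift")
w=np.load("well.npy")
manip.move_l([*w,190],v=300)
manip.move_l([*w,158],v=150); manip.wait(0.1); st("158")
r=manip.move_l([*w,107],v=50,f_stop=5); st(f"ins {r}")
cv2.imwrite("pics/s4.png",cv2.resize(manip.get_image("scene")[150:300,230:430,::-1],(800,600),interpolation=cv2.INTER_CUBIC))
E
```

```text
lift t27.32 pos [485.1 170.9 189. ] F [ 0.3  0.5 -1. ] T [ 0.03  0.03 -0.  ] w32.4 j7 0.18
158 t28.73 pos [627.6 -19.  158.7] F [ 0.7  0.5 -0.8] T [-0.05 -0.04  0.  ] w32.6 j7 0.55
ins True t29.70 pos [626.9 -19.8 107.3] F [-0.7  0.6  5.1] T [ 0.09  0.13 -0.01] w32.7 j7 0.59
```

View pics/s4.png

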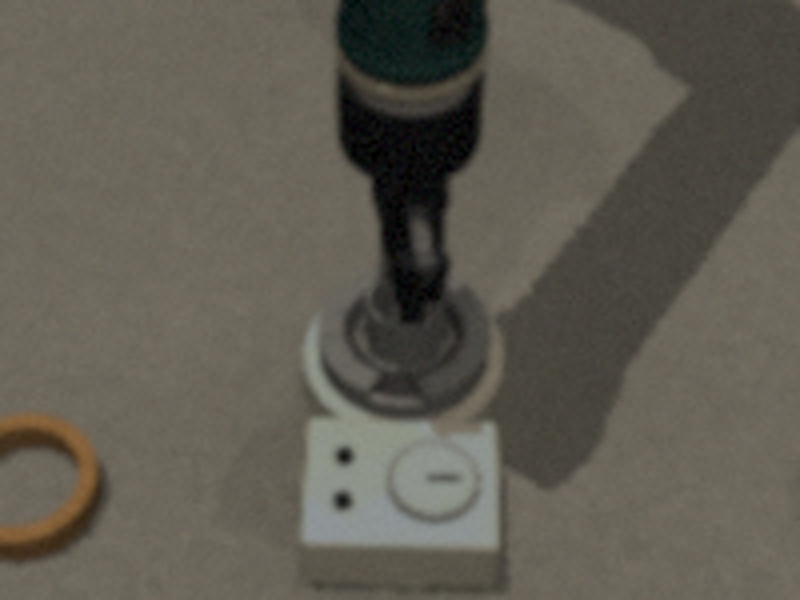

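Stopped at z 107.3, as expected for a seated narrow cup. Releasing, then the bell: I pre-centre along the bar, then grip across it.

```bash
python3 - <<'E'
from h import *
manip.move_gripper(85,20); manip.wait(0.25)
w=np.load("well.npy")
manip.move_l([*w,210],v=250); st("up")
f=np.mean([manip.get_image("scene").astype(float) for _ in range(3)],0)
t=np.mean([manip.get_image("top").astype(float) for _ in range(1)],0)
cv2.imwrite("pics/s5.png",np.clip(cv2.resize(np.hstack([f[190:250,300:360,::-1]*1.7]),(600,600),interpolation=cv2.INTER_CUBIC),0,255))
print(center_grasp([554,325],110,-2.6,87.4,170,e1=20,e2=100))
cv2.imwrite("pics/s6.png",cv2.resize(manip.get_image("scene")[120:240,400:520,::-1],(600,600),interpolation=cv2.INTER_CUBIC))
E
```

```text
up t31.13 pos [627.3 -19.4 210.5] F [-0.6 -0.5 -1.8] T [ 0.01  0.   -0.04] w85.1 j7 0.51
above t32.88 pos [555.  323.  170.5] F [ 0.9  0.3 -0.8] T [ 0.01  0.03 -0.03] w84.6 j7 -0.05
down False t33.43 pos [554.7 324.1 110.3] F [ 0.9 -0.3  0.2] T [-0.   -0.06  0.01] w84.9 j7 -0.00
g1 t33.85 pos [554.3 325.3 111.1] F [-2.7 -0.9  5.6] T [-0.11  0.3   0.02] w49.7 j7 -0.00
rot t36.02 pos [554.  325.  109.9] F [-0.4  0.8  0.7] T [ 0.03 -0.03  0.  ] w85.1 j7 1.31
g2 t36.69 pos [554.2 325.  110.2] F [-0.1 -0.3  1.7] T [-0.1   0.02  0.  ] w10.0 j7 1.31
True[ WARN:0@11.743] global loadsave.cpp:1063 imwrite_ Unsupported depth image for selected encoder is fallbacked to CV_8U.
```

View pics/s5.png

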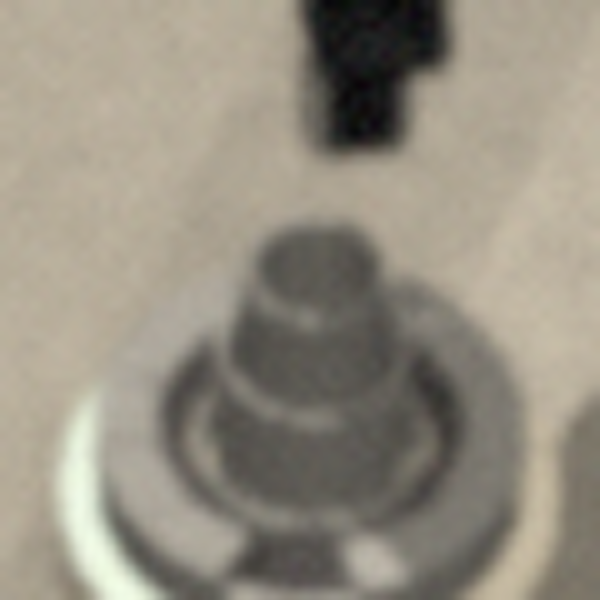

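View pics/s6.png

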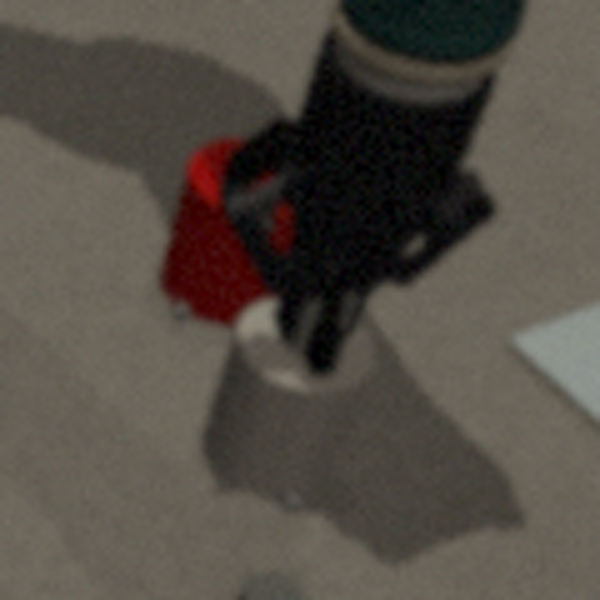

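The narrow cup stands inside the wide cup, upright (s5: rims about (318,275) and (315,380)). In s6 the aluminium bell's bar is gripped at about (318,340). Carrying the bell over.

```bash
python3 - <<'E'
from h import *
manip.move_l([554,325,262],v=250); st("lift")
w=np.load("well.npy")
manip.move_l([*w,262],v=250,rotation=quat(D(77.5))); manip.wait(.1); st("over")
f=manip.get_image("scene").astype(float)
r=manip.move_l([*w,168],v=120,f_stop=6); st(f"168 {r}")
g=manip.get_image("scene").astype(float)
if not r:
    r=manip.move_l([*w,152],v=30,f_stop=5); st(f"contact {r}")
h=manip.get_image("scene").astype(float)
o=np.hstack([x[160:270,290:370,::-1]*1.5 for x in(f,g,h)])
cv2.imwrite("pics/s7.png",np.clip(cv2.resize(o,(786,360),interpolation=cv2.INTER_CUBIC),0,255).astype(np.uint8))
E
```

```text
lift t37.50 pos [552.8 324.7 260.2] F [-0.1  0.1 -3.9] T [ 0.02  0.02 -0.  ] w10.6 j7 1.22
over t39.16 pos [627.3 -17.9 261.8] F [ 0.3 -0.7 -2.8] T [ 0.   -0.04  0.  ] w10.1 j7 1.65
168 False t40.14 pos [627.9 -19.9 168.8] F [-0.1 -0.6 -3.7] T [-0.03 -0.03  0.03] w10.4 j7 1.72
contact True t40.83 pos [627.5 -19.5 151.7] F [0.4 0.6 2. ] T [-0.04 -0.11 -0.03] w10.1 j7 1.73
```

View pics/s7.png

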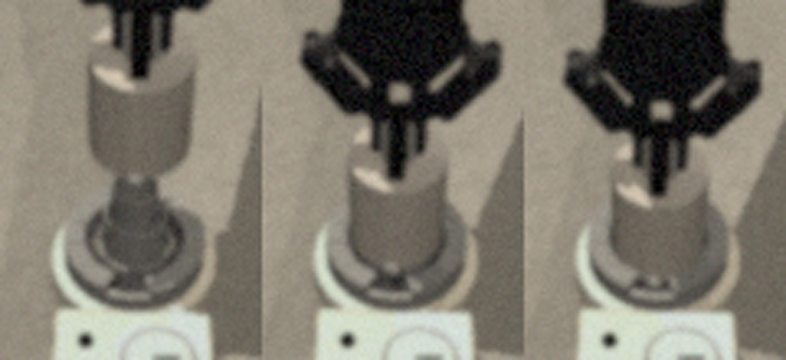

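The third panel shows the lugs in the notches, near lug about (655,278), and spring contact. Pressing in, then twisting clockwise.

```bash
python3 - <<'E'
from h import *
w=np.load("well.npy")
r=manip.move_l([*w,146.8],v=25,f_stop=15); st(f"press {r}")
manip.wait(0.2); s=st("w")
if not r:
  for y in (60,40,20,5,-5):
    try: r=manip.move_l([*w,146.8],v=20,rotation=quat(D(y)),f_stop=25)
    except Exception as e: print(y,repr(e)); break
    st(f"yaw{y} {r}")
    if r: break
h=manip.get_image("scene").astype(float)[160:270,290:370,::-1]*1.5
cv2.imwrite("pics/s8.png",np.clip(cv2.resize(h,(436,600),interpolation=cv2.INTER_CUBIC),0,255).astype(np.uint8))
E
```

```text
press False t41.19 pos [627.6 -19.6 146.9] F [ 0.8 -0.2  4.1] T [ 0.15 -0.1   0.01] w9.8 j7 1.73
w t41.39 pos [627.5 -19.6 147. ] F [ 0.5 -0.2  5. ] T [ 0.19 -0.09  0.01] w10.0 j7 1.73
yaw60 False t41.85 pos [627.4 -19.6 146.8] F [-0.3 -0.7  4.1] T [ 0.01 -0.05  0.05] w10.0 j7 1.48
yaw40 False t42.35 pos [627.3 -19.7 146.8] F [0.  0.1 5.1] T [-0.03 -0.02  0.05] w10.2 j7 1.18
yaw20 False t42.85 pos [627.3 -19.7 146.8] F [-0.4  0.2  3.8] T [-0.02 -0.    0.15] w10.0 j7 0.89
yaw5 False t43.26 pos [627.2 -19.7 146.8] F [ 0.2 -1.   5.2] T [-0.   -0.04  0.07] w10.2 j7 0.67
yaw-5 False t43.58 pos [627.3 -19.6 146.8] F [0.3 0.1 4.3] T [0.05 0.07 0.24] w9.9 j7 0.52
```

View pics/s8.png

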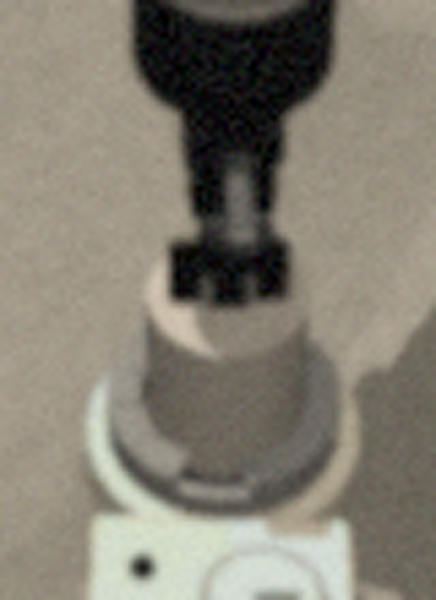

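```bash
python3 - <<'E'
from h import *
w=np.load("well.npy")
def T(): return np.mean([ (manip.wait(0.02),manip.sense()['torque'][2])[1] for _ in range(6)])
y=-5; print(y,T().round(3))
for y in (-8,-11,-14,-17):
    manip.move_l([*w,146.8],v=20,rotation=quat(D(y))); t=T(); x=rot(manip.sense()['tcp_rot'])[:,0]
    st(f"yaw{y} act {np.degrees(np.arctan2(x[1],x[0])):.1f} Tz {t:.3f}")
    if abs(t)>0.6: break
E
```

```text
-5 0.202
yaw-8 act -7.9 Tz 0.158 t44.08 pos [627.3 -19.7 146.8] F [-0.4  0.2  4. ] T [-0.04  0.08  0.13] w10.0 j7 0.47
yaw-11 act -10.9 Tz 0.270 t44.43 pos [627.3 -19.6 146.8] F [-0.3  0.3  5.1] T [-0.06  0.08  0.26] w9.9 j7 0.43
yaw-14 act -13.9 Tz 0.974 t44.78 pos [627.3 -19.6 146.8] F [-0.3 -0.3  5.1] T [-0.05  0.08  0.98] w10.3 j7 0.38
```

The torque jumped from 0.27 to 0.97 N m at about -12°, so the bell is on the stop. I'll ease slightly while holding and do a last check.

```bash
python3 - <<'E'
from h import *
w=np.load("well.npy")
manip.move_l([*w,146.8],v=20,rotation=quat(D(-12.8))); manip.wait(0.3); st("hold")
o=np.hstack([cv2.resize(manip.get_image(n).astype(float)[a:a+110,b:b+80,::-1]*g,(400,550),interpolation=cv2.INTER_CUBIC) for n,a,b,g in(("scene",160,290,1.5),("top",120,275,1))])
cv2.imwrite("pics/s9.png",np.clip(o,0,255).astype(np.uint8))
E
```

```text
hold t45.33 pos [627.3 -19.6 146.8] F [ 0.  -0.3  4.7] T [-0.02  0.07  0.68] w10.0 j7 0.40
```

View pics/s9.png

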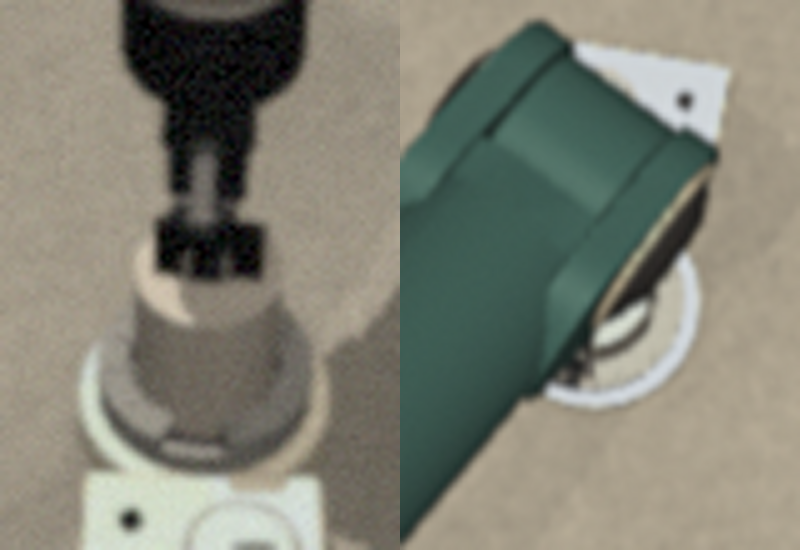

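The scene half shows the bell upright in the collar at about (210,370) with the bar turned. The near notch at about (200,440) no longer holds a lug. The arm hides the bell in the top half. Handing in.

```bash
python3 - <<'E'
from h import *
manip.hand_in(); st("done")
E
```

```text
the job is handed in; nothing more can be done
the job is handed in; nothing more can be done
```

I loaded the tester and handed the job in at about 45 s, still gripping the bell with it pressed in and turned to the stop. The hand-in reports no verdict, so what follows is from my own checks.

- **Well centre:** probing the well wall with closed fingers gave (627.3, -19.6), within 1 mm of the camera estimate of (628, -19.5).
- **Cups:** each was centred with two crossed grips before placing. Floor contact came at z 81.6 for the wide cup (81 expected) and 107.3 for the narrow one (107 expected). The pictures after release show both upright, the narrow cup inside the wide one.
- **Bell:** the lugs went into the notches and I pressed it in to about 7 mm above the well floor. It turned about 1.55 to 1.58 rad, with the torque jumping from 0.27 to 0.97 N m at the stop. The final hold read 0.68 N m and about 4.7 N up on the tool, with the fingers still closed on the bar (10 mm opening).

**Not confirmed:**
- The seat and rotor joints can't be read, so I judged them from tool height, force and turn angle.
- The cups are hidden under the bell, and the arm hides the bell in the last top picture.
- I took no closing measurement of the flask, tape or tin, but no move went near them.
- The camera views disagreed by up to about 3 mm, and the crossed grips and wall probe were there to absorb that.

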